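Tip scrap kiln props into the bin and hold the dust flap at its balance point

TASK

Raise the tipping tray by its bar so that all five chipped kiln props go into the steel scrap bin, and lower the tray back onto its stand. Then take the bin's leaned-back dust flap by its bar, swing it up to its balance point, panel upright, without letting it go over towards shut, and finish while still gripping the bar and holding the flap still there, so that I can fit the stay. Leave the other things on the table alone.

Things in the scene. Friction and masses are not known exactly. Their poses are not given: they have to be found in the camera images.
- station: scrap station, fixed; carries the bin, the tray and the flap. Plywood base board 300 (its x) x 530 (its y) x 12 mm; on it an open steel bin, 230 (x) x 150 (y) mm outside, 4 mm walls, rim 112 mm above the table, floor about 16 mm above it. Origin on the table under the bin's centre. Its +y points from the bin to the tipping tray, its -y side of the bin carries the flap, z is up. Its place and yaw vary; it is built so that at yaw 0 its x is the world's x.
- tray (a joint): angle of the tipping tray (rad): 0 = level, resting on its wooden stand, 1.2 = fully tipped against its stop. Raising the outer (bar) end increases it (positive turn about the station's +x). The tray is an aluminium pan 150 mm wide with 40 mm walls on three sides and open towards the bin; it weighs about 0.5 kg, is not latched, turns freely and drops back when let go. Tip it nearly fully to clear it: the props slide out over its open end into the bin.
- tray_hinge (a point): middle of the tray's pivot axis, which runs along the station's x at the bin's +y rim, 122 mm above the table
- tray_bar (a point): middle of the round steel bar handle on the outer end of the tray: 12 mm thick, 120 mm long, parallel to the station's x, 218 mm out from the pivot and 20 mm above it when level, with a 42 mm free gap between bar and tray end. It may turn between gripping fingers that point down. The point moves with the tray.
- flap (a joint): angle of the bin's steel dust flap (rad): 0 = shut, sloping over the bin; 1.0 = panel exactly upright, which is its balance point; 1.65 = leaning back away from the bin on its stop (where it starts). Positive turn about the station's +x. The hinge is almost free, so the flap falls one way or the other from upright if not held. It weighs about 0.45 kg, 190 mm wide, 4 mm thick.
- flap_hinge (a point): middle of the flap's hinge axis, which runs along the station's x at the bin's -y rim, 118 mm above the table
- flap_bar (a point): middle of the round steel bar handle at the flap's free edge: 12 mm thick, 120 mm long, parallel to the hinge, in the plane of the panel and 188 mm from the hinge axis, with a 42 mm free gap between bar and panel edge. Straight above the hinge when the flap is upright. It may turn between gripping fingers that point down. The point moves with the flap.
- prop0: chipped kiln prop, pale fired clay, square block 30x30x34 mm, about 50 g, in the tray at the start; origin at the centre of its underside
- prop1: chipped kiln prop, pale fired clay, block 26x32x28 mm, about 50 g, in the tray at the start; origin at the centre of its underside
- prop2: chipped kiln prop, pale fired clay, round stub 32 across, 30 tall mm, about 50 g, in the tray at the start; origin at the centre of its underside
- prop3: chipped kiln prop, pale fired clay, block 32x24x30 mm, about 50 g, in the tray at the start; origin at the centre of its underside
- prop4: chipped kiln prop, pale fired clay, round stub 30 across, 26 tall mm, about 50 g, in the tray at the start; origin at the centre of its underside
- glaze_jar: small closed white jar, 48 mm across, 60 mm tall, standing on the station's board; leave alone; origin at the centre of its underside
- test_cup: small open bisque cup, 48 mm across, 45 mm tall, standing on the station's board; leave alone; origin at the centre of its underside
- bowl: steel bowl, 200 mm across, 75 mm tall; leave alone; origin at the centre of its underside
- water: clear bottle, 64 mm across, 160 mm tall; leave alone; origin at the centre of its underside
- vase: unglazed vase, 84 mm across, 150 mm tall; leave alone; origin at the centre of its underside
- spatula: hand tool lying on the table; leave alone; origin at the middle of its underside
- roller: wooden roller lying on the table, 36 mm thick; leave alone; origin at the middle of its underside

How it is judged:
By the outcome, as a careful person would: the job done as asked, in the order asked, and still so for the second after the job is handed in, while the arm keeps its last pose, push and grip.
It also fails if it takes over 64 s, if anything falls off the work surface, if the arm or the gripper's body presses on something with over 40 N, if the wrist force passes 120 N, or if a joint passes its speed limit or range.

ROBOT

A 6-joint arm with a two-finger parallel gripper is mounted at the origin on the work surface. World frame = base frame: x ahead of the robot, y to its left, z up, the work surface at z = 0. Lengths are in m, angles in rad, forces in N, time in s.
With the tool pointing down it reaches from about 0.4 to 0.825 m from the base axis. Payload 7 kg.
Tool frame: the origin (TCP) lies on the centre line of the jaws, within the pads' length; the fingertips stand arm.tip_reach ahead of it and the grasp point (between the pads) lies 5 mm behind it (arm.tip_reach is the distance from the TCP to the fingertips, in m); z points along the fingers, y is the line along which they close (so a half turn about z gives the same grasp; the last joint's range is limited). The gripper opens to 88 mm and grips with 3 to 60 N. Pads are 19 mm wide; open, the fingers measure 130 mm over their backs; the gripper's body (78 mm by 193 mm) begins 47 mm behind the grasp point.
Start: joints at [1.638, 0.359, 0.012, 0, -1.224, -0.288], TCP at [0.148, 0.659, 0.241] pointing down, gripper open.
Joint ranges: [-3.07, 3.07], [-1.43, 2.12], [-1.02, 1.25], [-3.03, 1.67], [-3.05, -0], [-3.03, 3.03]. Speed limits (rad/s): [2.39, 2.39, 3.01, 3.14, 3.14, 3.14].

INTERFACE

Orientations are given as [roll, pitch, yaw] about the fixed x, y, z axes, in that order (R = Rz(yaw) Ry(pitch) Rx(roll)).
In Python, from station import status, optics, order, arm gives the robot as it stands. The module is installed in compiled form; this text tells all that it offers.
- The arm moves only by the shell command python3 -m jog 'ROWS' [FORCE]. ROWS is JSON, a list of rows, each a list of 3 entries, a list of its own where there are three numbers: the gripper command: -1 is shut, 1 is fully open, values between are in proportion, then the shift along the tool's x, y, z in mm, then the turn about the tool's z in rad. A call has 1 to 20 rows; each row is the pose to reach, as a shift and turn from the pose commanded when the call began, along the tool's axes at that moment; what a row does not reach only later rows make up. A row lasts 1/8 s, in which the tool goes at most 62.5 mm and 10.7 degrees, less where a joint would pass 70% of its speed; a pose out of reach is approached as far as the arm can. A call with a gripper value outside its range is refused whole. The fingers move at their own pace and stop on an object; FORCE is the grip in N (left out, the last holds). Time passes only in rows, so rows that repeat a pose let the fingers close. It gives the time, the measured TCP pose, the force, the opening and the grip force at its end, in the units of the state.
- status.get_state(): the state, without advancing time (a new reading comes with each control period).
- optics.grab_frame(name): name is "side" or "top"; returns a dict with "color" (400x640x3 uint8, red, green, blue), "mtx" (3x3 intrinsics, pixels), "cam_to_world" (4x4, takes a point from camera to world coordinates). Camera axes: x right, y down, z forward; pixel columns grow to the right and rows downward; lengths in m; the calibration is good to about 2 mm. A picture is of the moment at which its call begins. There is no depth.
- order.job_done(): hands the job in; it is judged then, once.
The state is a dict: "t": time; "q": joint angles; "qd": joint speeds; "joint_efforts": joint torques, N m; "eef_pos": TCP position; "ee_rot": TCP orientation; "force": force on the tool from outside, world axes, zero at the start; "moment": the same for the moment, N m; "width": finger opening in m; "gripper_force": force on a finger pad.
Only numpy, scipy, OpenCV 4.12 (cv2) and the standard library are available. Lean on these libraries where they do the work, as an engineer would, in place of code of your own. Each camera call takes 0.05 s, during which the arm holds its last target. There are 200 camera calls.

## Working session

There is one attempt and no reset: what is moved stays moved. The work goes in short steps, Python scripts to look and compute and a shell command to move; the robot and the scene stay as the last step left them, time stands still between calls to the robot, and variables do not carry over. Pictures are saved under pics/ and viewed, at most 10 in all, crops included, and the job is handed in when it is done.

```bash
mkdir -p pics; python3 - <<'E'
from station import status, optics, arm
import cv2, numpy as np
s=status.get_state(); print(s); print(arm.tip_reach)
for n in("side","top"):
    f=optics.grab_frame(n); cv2.imwrite(f"pics/{n}0.png",f["color"][:,:,::-1]); print(n,f["mtx"].round(1).tolist(),f["cam_to_world"].round(4).tolist())
E
```

```text
{'t': 0.0, 'q': array([ 1.63810870e+00,  3.59364778e-01,  1.10532162e-02, -3.70869420e-04,
       -1.22407374e+00, -2.88097757e-01]), 'qd': array([ 0.00019469,  0.00021712, -0.0009255 ,  0.00147633, -0.00091662,
       -0.00087833]), 'joint_efforts': array([ 5.78264280e-04, -5.82713163e+01,  2.93064398e+01,  6.99761868e+00,
        7.04852573e-03, -1.61838111e-04]), 'eef_pos': array([0.14773896, 0.65815636, 0.23963076]), 'ee_rot': array([ 3.13997010e+00, -1.17247765e-04, -2.20911595e-01]), 'force': array([-0.08608213,  0.18538083,  0.75960174]), 'moment': array([-0.04375471, -0.01438138,  0.03042484]), 'gripper_force': 0.0, 'width': 0.08762130146187293}
0.014
side [[391.4, 0.0, 322.8], [0.0, 391.4, 197.1], [0.0, 0.0, 1.0]] [[0.877, -0.3227, 0.356, 0.0645], [-0.4801, -0.6158, 0.6247, -0.7258], [0.0176, -0.7188, -0.695, 0.9793], [0.0, 0.0, 0.0, 1.0]]
top [[480.0, 0.0, 319.6], [0.0, 480.0, 204.0], [0.0, 0.0, 1.0]] [[-0.0282, -0.9927, 0.1172, 0.2808], [-0.9996, 0.0286, 0.0021, -0.0164], [-0.0054, -0.1171, -0.9931, 1.5638], [0.0, 0.0, 0.0, 1.0]]
```

View pics/side0.png

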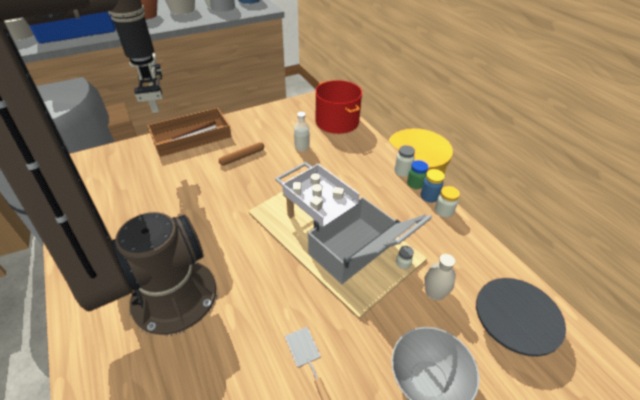

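View pics/top0.png

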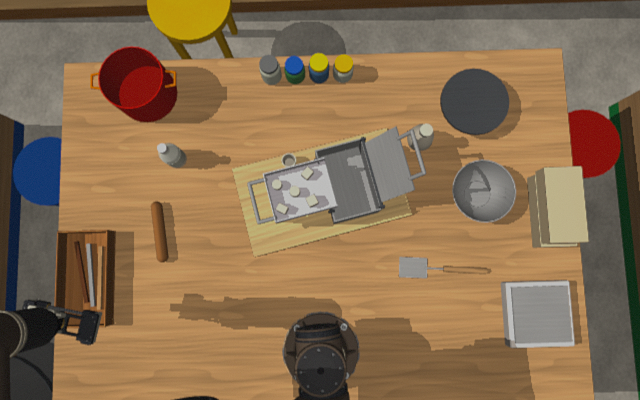

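The views show the station right of centre in top, yaw about -15° or so: tray bar near (254,202), flap bar near (416,155) in top; in side, tray bar near (293,172) and flap bar near (415,228). Enlarging both.

```bash
python3 - <<'E'
import cv2
a=cv2.imread("pics/top0.png")[115:260,230:440]; cv2.imwrite("pics/topc.png",cv2.resize(a,None,fx=3.8,fy=3.8,interpolation=cv2.INTER_CUBIC))
a=cv2.imread("pics/side0.png")[150:300,240:450]; cv2.imwrite("pics/sidec.png",cv2.resize(a,None,fx=3.8,fy=3.8,interpolation=cv2.INTER_CUBIC))
E
```

```text
(no output)
```

View pics/topc.png

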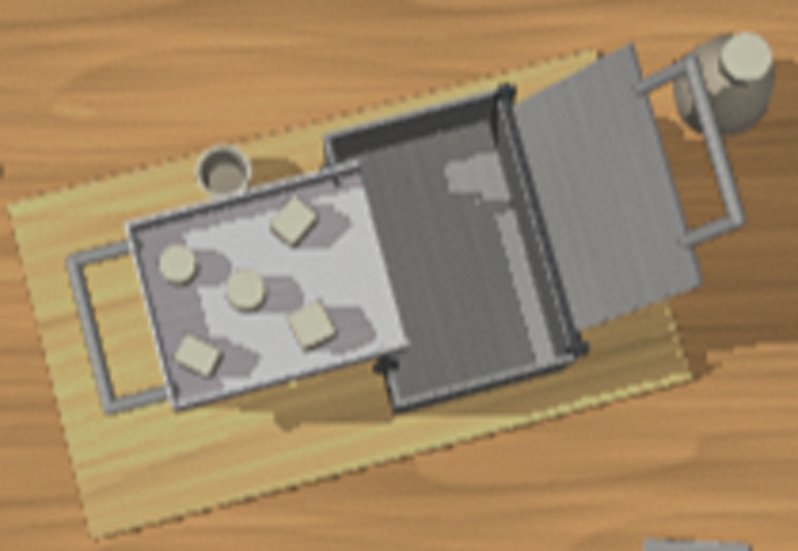

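View pics/sidec.png

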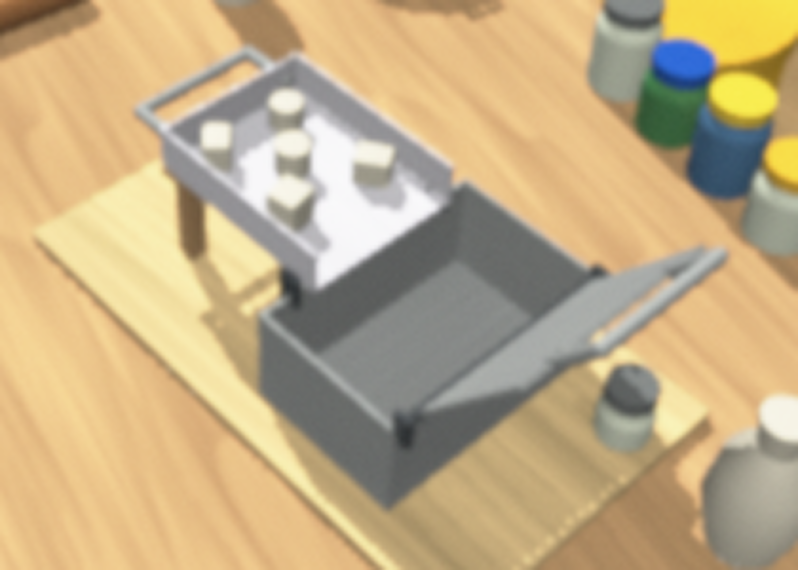

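```bash
cat > h.py <<'E'
import numpy as np, cv2
from scipy.optimize import least_squares
from station import optics
def cams():
    d={}
    for n in("top","side"):
        f=optics.grab_frame(n); d[n]=(f["mtx"],np.linalg.inv(f["cam_to_world"]),f["color"])
    return d
def proj(c,X):
    p=c[1][:3,:3]@X+c[1][:3,3]; p=c[0]@p; return p[:2]/p[2]
def tri(d,a,b):
    r=least_squares(lambda X:np.r_[proj(d["top"],X)-a,proj(d["side"],X)-b],[.4,0,.15]); return r.x,np.abs(r.fun).max()
E
python3 - <<'E'
from h import *
d=cams()
T=lambda u,v:np.array([230+u/3.8-.4,115+v/3.8-.4]); S=lambda u,v:np.array([240+u/3.8-.4,150+v/3.8-.4])
P={'tb+':((72,260),(250,52)),'tb-':((110,408),(143,108)),'fb+':((690,62),(722,252)),'fb-':((738,220),(600,350)),
'c++':((328,138),(463,185)),'c-+':((398,408),(262,315)),'c+-':((508,88),(600,270)),'c--':((580,350),(395,418))}
X={}
for k,(a,b) in P.items():
    X[k],e=tri(d,T(*a),S(*b)); print(k,X[k].round(4),round(e,2))
M={'tb+':(.06,.293,.142),'tb-':(-.06,.293,.142),'c++':(.115,.075,.112),'c-+':(-.115,.075,.112),'c+-':(.115,-.075,.112),'c--':(-.115,-.075,.112)}
y=-.075-.188*np.sin(.65); z=.118+.188*np.cos(.65); M['fb+']=(.06,y,z); M['fb-']=(-.06,y,z)
def W(p,m): c,s=np.cos(p[2]),np.sin(p[2]); return np.array([p[0]+c*m[0]-s*m[1],p[1]+s*m[0]+c*m[1],m[2]])
f=lambda p:np.concatenate([np.r_[proj(d['top'],W(p,m))-T(*P[k][0]),proj(d['side'],W(p,m))-S(*P[k][1])] for k,m in M.items()])
r=least_squares(f,[.45,0,.2],loss='soft_l1'); print(r.x.round(4)); print(f(r.x).reshape(-1,4).round(1).tolist())
for k,m in dict(tb=(0,.293,.142),fb=(0,y,z),fup=(0,-.075,.306)).items(): print(k,W(r.x,m).round(4))
E
```

```text
tb+ [0.5188 0.1976 0.1428] 0.26
tb- [0.4015 0.1683 0.1469] 0.63
fb+ [ 0.6298 -0.2723  0.2716] 0.29
fb- [ 0.5117 -0.3007  0.2689] 0.19
c++ [ 0.6174 -0.0063  0.1096] 0.24
c-+ [ 0.3982 -0.0572  0.1131] 0.71
c+- [ 0.6491 -0.152   0.1287] 0.46
c-- [ 0.4345 -0.2003  0.1301] 0.66
[ 0.5275 -0.1024  0.2336]
[[0.5, 0.0, -0.3, 0.5], [0.3, -0.4, -0.6, 1.2], [-1.3, -1.4, 0.9, -1.7], [-0.1, -0.7, -0.9, 0.1], [-1.8, -0.6, 1.1, 2.1], [-0.4, 1.8, 0.1, 4.6], [-0.1, 0.2, -0.7, 1.1], [-0.5, -0.1, 0.3, -0.1]]
tb [0.4597 0.1826 0.142 ]
fb [ 0.5712 -0.2861  0.2677]
fup [ 0.5449 -0.1754  0.306 ]
```

The crops give clean bar ends: tray bar at (72,260)-(110,408) in the top crop, flap bar at (690,62)-(738,220). Station fit: (0.5275, -0.102), yaw 0.235. Going above the tray bar.

```bash
python3 -m jog '[[-0.25,[50,49,0],-0.1],[-0.25,[90,88,0],-0.25],[-0.25,[130,126,0],-0.4],[-0.25,[170,165,0],-0.45],[-0.25,[210,204,0],-0.455],[-0.25,[250,243,0],-0.455],[-0.25,[290,282,0],-0.455],[-0.25,[330,320,0],-0.455],[-0.25,[365,354,0],-0.455],[-0.25,[390,378,0],-0.455],[-0.25,[409,396,0],-0.455],[-0.25,[409,396,0],-0.455],[-0.25,[409,396,0],-0.455]]' 20; python3 - <<'E'
from h import *
from station import status
s=status.get_state(); print(s['eef_pos'],s['ee_rot'],s['width'],s['q'],s['force'])
d=cams()
a=d['top'][2][130:250,230:400]; b=d['side'][2][110:230,230:400]
cv2.imwrite("pics/p1.png",cv2.resize(np.vstack([np.hstack([a,b])]),None,fx=2.35,fy=2.35,interpolation=2)[:,:,::-1])
E
```

```text
t: 1.82
eef_pos: [0.46, 0.1827, 0.2405]
ee_rot: [-3.141, 0.0, 0.234]
force: [0.1, 0.1, 0.0]
width: 0.0331
gripper_force: 0.0
[0.4600213  0.18270716 0.24049335] [-3.14149653e+00  1.37738194e-04  2.33724872e-01] 0.03307942863747543 [ 7.75853809e-01  5.93255518e-02 -3.74276337e-01 -1.69042865e-04
 -1.13726284e+00  1.02873840e+00] [0.11958229 0.14596851 0.04223102]
```

View pics/p1.png

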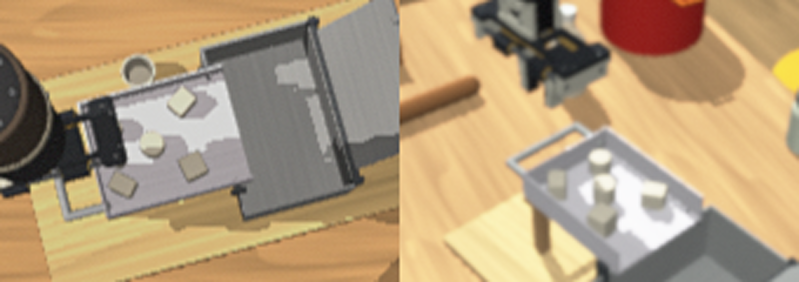

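The gripper sits above the tray bar, one finger over the gap. Going down.

```bash
python3 -m jog '[[-0.25,[0,0,25],0],[-0.25,[0,0,50],0],[-0.25,[0,0,70],0],[-0.25,[0,0,85],0],[-0.25,[0,0,95],0],[-0.25,[0,0,102],0],[-0.25,[0,0,102],0]]'; python3 -m jog '[[-0.5,[0,0,0],0],[-0.7,[0,0,0],0],[-1,[0,0,0],0],[-1,[0,0,0],0],[-1,[0,0,0],0],[-1,[0,0,0],0]]' 20
python3 - <<'E'
import numpy as np
for a in np.arange(.1,1.21,.1): print(round(a,1), np.round([1000*(.218*np.cos(a)-.02*np.sin(a)-.218),1000*(.218*np.sin(a)+.02*np.cos(a)-.02)]))
E
```

```text
t: 2.8
eef_pos: [0.4601, 0.1826, 0.1384]
ee_rot: [3.141, 0.0, 0.234]
force: [0.3, -1.0, 1.0]
width: 0.0331
gripper_force: 0.0
t: 3.55
eef_pos: [0.4599, 0.1859, 0.139]
ee_rot: [-3.136, -0.002, 0.234]
force: [-10.2, 14.8, 0.3]
width: 0.0116
gripper_force: 20.0
0.1 [-3. 22.]
0.2 [-8. 43.]
0.3 [-16.  64.]
0.4 [-25.  83.]
0.5 [-36. 102.]
0.6 [-49. 120.]
0.7 [-64. 136.]
0.8 [-80. 150.]
0.9 [-98. 163.]
1.0 [-117.  174.]
1.1 [-137.  183.]
1.2 [-158.  190.]
```

```bash
python3 -m jog '[[-1,[0,-3.5,0],0],[-1,[0,-3,-10],0],[-1,[0,-0.5,-22],0],[-1,[0,2,-33],0],[-1,[0,4.5,-43],0],[-1,[0,8.5,-54],0],[-1,[0,12.5,-64],0],[-1,[0,17,-74],0],[-1,[0,21.5,-83],0],[-1,[0,27,-93],0],[-1,[0,32.5,-102],0],[-1,[0,39,-111],0],[-1,[0,45.5,-120],0],[-1,[0,45.5,-120],0]]'; python3 - <<'E'
from station import status
s=status.get_state();print(s['moment'],s['force'])
E
```

```text
t: 5.3
eef_pos: [0.4708, 0.1393, 0.2601]
ee_rot: [-3.139, -0.002, 0.234]
force: [-3.8, 8.8, 3.6]
width: 0.0112
gripper_force: 20.0
[3.44673383 1.64416864 0.04325883] [-3.80682664  8.81273831  3.64621687]
```

```bash
python3 -m jog '[[-1,[0,5,-8],0],[-1,[0,13,-16],0],[-1,[0,21,-23],0],[-1,[0,29,-30],0],[-1,[0,38,-37],0],[-1,[0,47,-43],0],[-1,[0,56,-49],0],[-1,[0,66,-54],0],[-1,[0,76,-59],0],[-1,[0,86,-63],0],[-1,[0,94,-66],0],[-1,[0,100,-68],0],[-1,[0,100,-68],0],[-1,[0,100,-68],0],[-1,[0,100,-68],0],[-1,[0,100,-68],0]]'; python3 - <<'E'
from h import *
from station import status
s=status.get_state();print(s['moment'],s['force'])
d=cams()
a=d['top'][2][110:270,240:440]; b=d['side'][2][120:280,240:440]
cv2.imwrite("pics/p2.png",cv2.resize(np.hstack([a,b]),None,fx=2,fy=2,interpolation=2)[:,:,::-1])
E
```

```text
t: 7.3
eef_pos: [0.4941, 0.0408, 0.3288]
ee_rot: [3.141, -0.002, 0.235]
force: [-3.2, 4.3, 10.1]
width: 0.0115
gripper_force: 20.0
[ 1.51539505  1.26956568 -0.00872355] [-3.15298554  4.28999907 10.09193821]
```

View pics/p2.png

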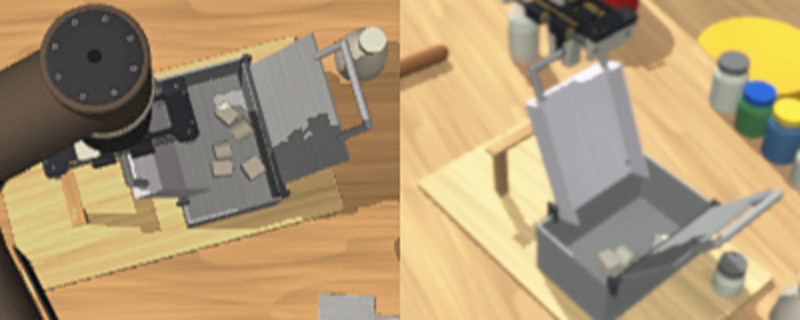

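Top view: five props visible in the bin at about (227,112), (240,128), (223,150), (222,168), (253,165); the tray is steep against its stop. Lowering it back.

```bash
python3 -m jog '[[-1,[0,-6,2],0],[-1,[0,-14,5],0],[-1,[0,-24,9],0],[-1,[0,-34,14],0],[-1,[0,-44,19],0],[-1,[0,-53,25],0],[-1,[0,-62,31],0],[-1,[0,-71,38],0],[-1,[0,-79,45],0],[-1,[0,-87,52],0],[-1,[0,-95,60],0],[-1,[0,-102,68],0],[-1,[0,-109,77],0],[-1,[0,-115,86],0],[-1,[0,-120,95],0],[-1,[0,-126,105],0],[-1,[0,-126,105],0]]'; python3 -m jog '[[-1,[0,-4.5,9],0],[-1,[0,-9,19],0],[-1,[0,-13,29],0],[-1,[0,-17,40],0],[-1,[0,-20,50],0],[-1,[0,-22,61],0],[-1,[0,-24,71],0],[-1,[0,-25,78],0],[-1,[0,-25,82],0],[-1,[0,-25,83],0],[-1,[0,-25,83],0]]'
```

```text
t: 9.52
eef_pos: [0.4647, 0.164, 0.2206]
ee_rot: [3.141, 0.0, 0.235]
force: [4.9, 0.2, -1.2]
width: 0.0115
gripper_force: 20.0
t: 10.9
eef_pos: [0.4601, 0.1864, 0.1413]
ee_rot: [3.138, -0.002, 0.236]
force: [1.2, -13.1, 27.0]
width: 0.0111
gripper_force: 20.0
```

```bash
python3 -m jog '[[-1,[0,1,-3],0],[-0.7,[0,1,-3],0],[-0.25,[0,1,-3],0],[-0.25,[0,1,-3],0],[-0.25,[0,1,-3],0],[-0.25,[0,1,-15],0],[-0.25,[0,1,-35],0],[-0.25,[0,1,-65],0],[-0.25,[0,1,-105],0],[-0.25,[0,1,-150],0],[-0.25,[0,1,-200],0],[-0.25,[0,1,-230],0],[-0.25,[0,1,-230],0]]'; python3 - <<'E'
from h import *
from station import status
s=status.get_state();print(s['q'],s['ee_rot'])
d=cams()
a=d['top'][2][110:270,240:440]; b=d['side'][2][120:280,240:440]
cv2.imwrite("pics/p3.png",cv2.resize(np.hstack([a,b]),None,fx=2,fy=2,interpolation=2)[:,:,::-1])
E
```

```text
t: 12.52
eef_pos: [0.4599, 0.1874, 0.3721]
ee_rot: [-3.139, -0.005, 0.234]
force: [-0.4, 0.3, -1.2]
width: 0.0329
gripper_force: 0.0
[ 7.84093190e-01 -5.41065665e-03 -1.44743938e-01  7.49996399e-04
 -1.42578730e+00  1.02096958e+00] [-3.13926012 -0.00522729  0.23436662]
```

View pics/p3.png

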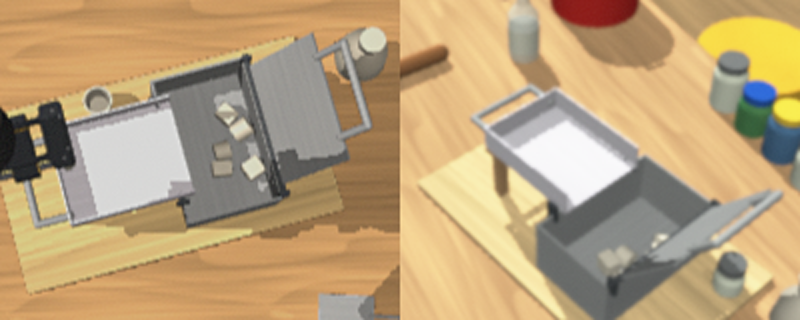

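Tray is level and empty, and the five props lie in the bin in both views. Moving above the flap bar.

```bash
python3 -m jog '[[-0.25,[0,30,0],0],[-0.25,[0,75,0],0],[-0.25,[-1,125,0],0],[-0.25,[-1,175,0],0],[-0.25,[-1,225,0],0],[-0.25,[-1,275,0],0],[-0.25,[-1,325,0],0],[-0.25,[-2,375,0],0],[-0.25,[-2,420,0],0],[-0.25,[-2,455,0],0],[-0.25,[-2,477,0],0],[-0.25,[-2,487,0],0],[-0.25,[-2,487,0],0],[-0.25,[-2,487,0],0]]'; python3 - <<'E'
from h import *
from station import status
s=status.get_state();print(s['q'],s['eef_pos'],s['ee_rot'])
d=cams()
a=d['top'][2][90:250,260:460]; b=d['side'][2][120:280,300:500]
cv2.imwrite("pics/p4.png",cv2.resize(np.hstack([a,b]),None,fx=2,fy=2,interpolation=2)[:,:,::-1])
E
```

```text
t: 14.38
eef_pos: [0.5701, -0.2862, 0.3688]
ee_rot: [-3.142, -0.0, 0.235]
force: [-0.4, 0.3, -0.8]
width: 0.033
gripper_force: 0.0
[-1.60020394e-01  2.47481495e-01  1.41264378e-01 -1.75154940e-04
 -1.46425649e+00  1.96586426e+00] [ 0.57014612 -0.28623972  0.36884662] [-3.14155611e+00 -3.64890828e-04  2.35028939e-01]
```

View pics/p4.png

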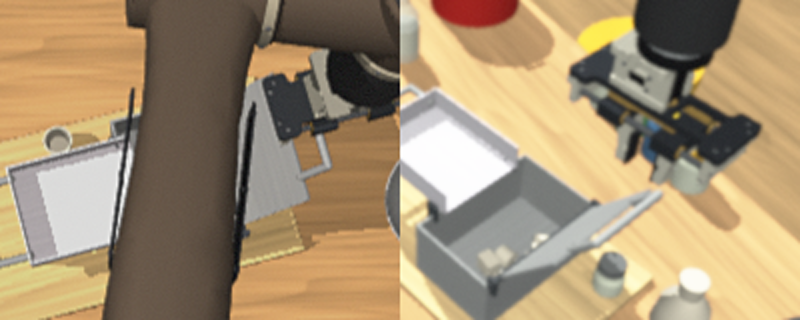

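The gripper is above the flap bar, aligned with it. Going down and gripping.

```bash
python3 -m jog '[[-0.25,[0,0,25],0],[-0.25,[0,0,50],0],[-0.25,[0,0,70],0],[-0.25,[0,0,85],0],[-0.25,[0,0,95],0],[-0.25,[0,0,103],0],[-0.25,[0,0,103],0]]'; python3 -m jog '[[-0.5,[0,0,0],0],[-0.7,[0,0,0],0],[-1,[0,0,0],0],[-1,[0,0,0],0],[-1,[0,0,0],0],[-1,[0,0,0],0]]' 20
python3 - <<'E'
import numpy as np
for a in np.arange(1.65,.99,-.05): print(round(a,2), np.round([188*(np.sin(.65)-np.sin(a-1)),188*(np.cos(a-1)-np.cos(.65))],1))
E
```

```text
t: 15.35
eef_pos: [0.5701, -0.2871, 0.2652]
ee_rot: [-3.141, 0.0, 0.234]
force: [0.5, 0.2, -0.2]
width: 0.033
gripper_force: 0.0
t: 16.1
eef_pos: [0.5699, -0.2852, 0.2659]
ee_rot: [-3.139, -0.0, 0.235]
force: [-1.9, 10.2, 4.2]
width: 0.0115
gripper_force: 20.0
1.65 [0. 0.]
1.6 [7.6 5.5]
1.55 [15.5 10.6]
1.5 [23.6 15.3]
1.45 [32.  19.6]
1.4 [40.6 23.5]
1.35 [49.3 26.9]
1.3 [58.2 29.9]
1.25 [67.3 32.5]
1.2 [76.4 34.6]
1.15 [85.7 36.2]
1.1 [95.  37.4]
1.05 [104.4  38.1]
1.0 [113.8  38.3]
```

```bash
python3 -m jog '[[-1,[0,-2,0],0],[-1,[0,-6,-3],0],[-1,[0,-10,-5.5],0],[-1,[0,-17.5,-10.5],0],[-1,[0,-25.5,-15.5],0],[-1,[0,-34,-19.5],0],[-1,[0,-42.5,-23.5],0],[-1,[0,-51,-27],0],[-1,[0,-60,-30],0],[-1,[0,-69,-32.5],0],[-1,[0,-78,-34.5],0],[-1,[0,-87,-36],0],[-1,[0,-95,-37.5],0],[-1,[0,-101,-38],0],[-1,[0,-101,-38],0],[-1,[0,-101,-38],0]]'; python3 - <<'E'
from h import *
from station import status
s=status.get_state();p=s['eef_pos'];print(p,s['force'],s['moment'])
u=np.array([-np.sin(.235),np.cos(.235)]); print('dy',(p[:2]-[.5699,-.2852])@u,'dz',p[2]-.2659)
E
```

```text
t: 18.1
eef_pos: [0.547, -0.1886, 0.3034]
ee_rot: [-3.141, -0.0, 0.234]
force: [5.3, 0.7, 0.9]
width: 0.0113
gripper_force: 20.0
[ 0.54695826 -0.18863484  0.30341553] [5.26244881 0.74074979 0.86431032] [-0.09542724 -1.9416178  -0.01994287]
dy 0.09925282967420497 dz 0.037515527006086735
```

```bash
python3 -m jog '[[-1,[0,-3,0],0],[-1,[0,-6,0],0],[-1,[0,-9,-0.5],0],[-1,[0,-12,-0.5],0],[-1,[0,-14,-0.5],0],[-1,[0,-14.5,-0.5],0],[-1,[0,-14.5,-0.5],0],[-1,[0,-14.5,-0.5],0]]'; python3 - <<'E'
from h import *
from station import status
s=status.get_state();p=s['eef_pos'];print(p,s['force'],s['moment'])
u=np.array([-np.sin(.235),np.cos(.235)]); print('dy',(p[:2]-[.5699,-.2852])@u,'dz',p[2]-.2659)
d=cams()
b=d['side'][2][150:290,290:470]
cv2.imwrite("pics/p5.png",cv2.resize(b,None,fx=4.2,fy=4.2,interpolation=2)[:,:,::-1])
# model projections in crop px: flap panel corners & bar ends vs angle, station fit
st=np.array([.5275,-.1024]);x=np.array([np.cos(.235),np.sin(.235)])
for a in(.93,1.0,1.07):
  for X,r in((-.095,0),(-.095,.140),(.095,.140),(-.06,.188),(.06,.188)):
    w=st+x*X+u*(-.075-r*np.sin(a-1)); q=proj(d['side'],np.r_[w,.118+r*np.cos(a-1)]); print(a,X,r,((q+.5-[290,150])*4.2).round())
E
```

```text
t: 19.1
eef_pos: [0.5436, -0.1747, 0.304]
ee_rot: [-3.142, -0.0, 0.234]
force: [4.7, 0.3, 1.2]
width: 0.0113
gripper_force: 20.0
[ 0.54355517 -0.1747499   0.30399812] [4.66271202 0.33872203 1.17280582] [-0.14607126 -1.91011728  0.03329119]
dy 0.11354851266922902 dz 0.038098117977483636
0.93 -0.095 0 [250. 460.]
0.93 -0.095 0.14 [254. 306.]
0.93 0.095 0.14 [460. 163.]
0.93 -0.06 0.188 [297. 219.]
0.93 0.06 0.188 [432. 129.]
1.0 -0.095 0 [250. 460.]
1.0 -0.095 0.14 [265. 315.]
1.0 0.095 0.14 [472. 171.]
1.0 -0.06 0.188 [314. 230.]
1.0 0.06 0.188 [448. 139.]
1.07 -0.095 0 [250. 460.]
1.07 -0.095 0.14 [277. 325.]
1.07 0.095 0.14 [484. 179.]
1.07 -0.06 0.188 [330. 243.]
1.07 0.06 0.188 [464. 151.]
```

View pics/p5.png

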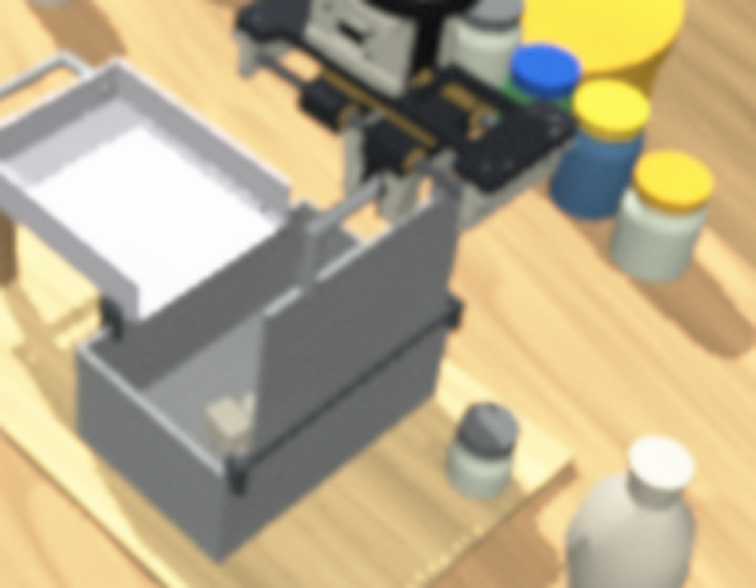

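The side view shows the flap upright in the gripper: panel corner at (263,314) and bar end at (310,233), against (265,315) and (314,230) predicted for 1.0 rad. It is being held still there, so I'm handing in.

```bash
python3 -m jog '[[-1,[0,0,0],0],[-1,[0,0,0],0],[-1,[0,0,0],0],[-1,[0,0,0],0]]' && python3 -c "
from station import order; print(order.job_done())"
```

```text
t: 19.7
eef_pos: [0.5436, -0.1748, 0.304]
ee_rot: [-3.142, -0.0, 0.234]
force: [5.4, 0.5, 1.4]
width: 0.0113
gripper_force: 20.0
the job is handed in; nothing more can be done
None
```

All five props are in the bin, the empty tray is back on its stand, and the flap is held still and upright by its bar for you to fit the stay; I handed the job in at about 19.7 s.

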